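# Switch on the spray booth in order

## Task

Get the glaze booth ready for spraying by pushing in three of the four black switch buttons with a fingertip, in this order: first the wide round one (extract fan), then the square one (lamp), then the long bar-shaped one (turntable). Push each gently, all the way in; it stays in. Leave the small round button (air compressor) out, do not lift or shift the switch boxes, and leave the other things on the table alone.

Things in the scene. Friction and masses are not known exactly. Their poses are not given: they have to be found in the camera images.
- fan_switch: A grey box 80 x 80 mm and 45 mm high on rubber feet, loose on the table (0.5 to 1 kg), told apart only by its black push-in cap: the WIDE ROUND cap, 44 mm across (extract fan). A small plug stands 14 mm out of its +x side. Origin: centre of the underside, z up.
- fan_top (a point): Centre of the upper face of the WIDE ROUND cap, 44 mm across (extract fan); moves with the cap. Built at 62 mm above the table when out, 52 mm when fully in (the box top is at 45 mm).
- fan_cap (a joint): Travel of the WIDE ROUND cap, 44 mm across (extract fan), straight down: 0 = out, 0.010 m = fully in; counts as in from 0.007. About 4 N pushes it anywhere along its travel, it stops hard at the end (never push with over 30 N) and stays where it is left (no spring back).
- lamp_switch: A grey box 80 x 80 mm and 45 mm high on rubber feet, loose on the table (0.5 to 1 kg), told apart only by its black push-in cap: the SQUARE cap, 30 x 30 mm (booth lamp). A small plug stands 14 mm out of its +x side. Origin: centre of the underside, z up.
- lamp_top (a point): Centre of the upper face of the SQUARE cap, 30 x 30 mm (booth lamp); moves with the cap. Built at 62 mm above the table when out, 52 mm when fully in (the box top is at 45 mm).
- lamp_cap (a joint): Travel of the SQUARE cap, 30 x 30 mm (booth lamp), straight down: 0 = out, 0.010 m = fully in; counts as in from 0.007. About 4 N pushes it anywhere along its travel, it stops hard at the end (never push with over 30 N) and stays where it is left (no spring back).
- turntable_switch: A grey box 80 x 80 mm and 45 mm high on rubber feet, loose on the table (0.5 to 1 kg), told apart only by its black push-in cap: the LONG BAR cap, 16 x 60 mm, long along the box's y (turntable). A small plug stands 14 mm out of its +x side. Origin: centre of the underside, z up.
- turntable_top (a point): Centre of the upper face of the LONG BAR cap, 16 x 60 mm, long along the box's y (turntable); moves with the cap. Built at 62 mm above the table when out, 52 mm when fully in (the box top is at 45 mm).
- turntable_cap (a joint): Travel of the LONG BAR cap, 16 x 60 mm, long along the box's y (turntable), straight down: 0 = out, 0.010 m = fully in; counts as in from 0.007. About 4 N pushes it anywhere along its travel, it stops hard at the end (never push with over 30 N) and stays where it is left (no spring back).
- air_switch: A grey box 80 x 80 mm and 45 mm high on rubber feet, loose on the table (0.5 to 1 kg), told apart only by its black push-in cap: the SMALL ROUND cap, 20 mm across (air compressor). A small plug stands 14 mm out of its +x side. Origin: centre of the underside, z up.
- air_top (a point): Centre of the upper face of the SMALL ROUND cap, 20 mm across (air compressor); moves with the cap. Built at 62 mm above the table when out, 52 mm when fully in (the box top is at 45 mm).
- air_cap (a joint): Travel of the SMALL ROUND cap, 20 mm across (air compressor), straight down: 0 = out, 0.010 m = fully in; counts as in from 0.007. About 4 N pushes it anywhere along its travel, it stops hard at the end (never push with over 30 N) and stays where it is left (no spring back).
- beaker: Pale unglazed beaker, 64 mm wide, 79 mm high, standing; bystander, loose. Origin: centre of its underside.
- tall_jar: Screw-lid jar, 58 mm wide, 80 mm high, standing; bystander, loose. Origin: centre of its underside.
- small_jar: Smaller screw-lid jar, 54 mm wide, 74 mm high, standing; bystander, loose. Origin: centre of its underside.
- brush: Flat glaze brush lying, 211 mm long, 16 mm high; bystander, loose. Origin: centre of its underside.
- tile: L-shaped glaze test tile standing, 30 x 34 mm, 61 mm high; bystander, loose. Origin: centre of its underside.
- sieve: Cup sieve, 97 mm wide, 32 mm high; bystander, loose. Origin: centre of its underside.
- glaze_tub_gl1: Tall glaze tub with a dark lid, 127 mm wide, 185 mm high, fixed at the right-hand side of the table: keep clear of it. Origin: centre of its underside.
- glaze_tub_gl2: Tall glaze tub with a dark lid, 131 mm wide, 189 mm high, fixed at the right-hand side of the table: keep clear of it. Origin: centre of its underside.
- glaze_tub_gl3: Tall glaze tub with a dark lid, 123 mm wide, 177 mm high, fixed at the right-hand side of the table: keep clear of it. Origin: centre of its underside.
Things that resemble listed ones, but are neither listed nor needed, are in the scene too. Leave any turquoise look-alike of the lamp_switch alone.

How it is judged:
On the way, in this order (a step that is already met when the one before it is completed fails the run):
1. the wide round cap (fan) is in, the other three still out (value of joint fan_cap above 0.007 m and value of joint each of lamp_cap, turntable_cap, air_cap below 0.003 m), for 0.1 s.
2. then the square cap (lamp) is in too, the bar and the small round cap still out (value of joint each of fan_cap, lamp_cap above 0.007 m and value of joint each of turntable_cap, air_cap below 0.003 m), for 0.1 s.
3. then the bar cap (turntable) is in too (value of joint each of fan_cap, lamp_cap, turntable_cap above 0.007 m and value of joint air_cap below 0.003 m), for 0.1 s.
At the end, for the whole second after the job is handed in: The wide round, square and bar caps are at least 7 mm in (of 10), the small round cap less than 3 mm; the four boxes are upright, at rest and within 20 mm of where they began; the bystanders within 20 mm of where they stood (all of step 3 and distance of each of fan_switch, lamp_switch, turntable_switch, air_switch, beaker, tall_jar, small_jar, brush, tile, sieve from where it was at the start of the episode below 0.02 m and angle between each of fan_switch, lamp_switch, turntable_switch, air_switch's own z axis and vertical below 0.05 rad and linear speed of each of fan_switch, lamp_switch, turntable_switch, air_switch below 0.02 m/s); the robot touches nothing.
It fails at once if a cap is pushed out of order: the lamp's before the fan's is in, or the turntable's before the lamp's is in ((value of joint lamp_cap above 0.004 m and value of joint fan_cap below 0.007 m) or (value of joint turntable_cap above 0.004 m and value of joint lamp_cap below 0.007 m)).
It fails at once if the compressor's small round cap is pushed (value of joint air_cap above 0.003 m).
It fails at once if a switch is hit or leaned on with more than 30 N (contact force between any of fan_switch, lamp_switch, turntable_switch, air_switch and the arm above 30 N or contact force between any of fan_switch, lamp_switch, turntable_switch, air_switch and the fingers above 30 N).
It fails at once if a switch box is lifted, tipped or shifted by more than 20 mm (height (world z) of any of fan_switch, lamp_switch, turntable_switch, air_switch above 0.006 m or angle between any of fan_switch, lamp_switch, turntable_switch, air_switch's own z axis and vertical above 0.15 rad or distance of any of fan_switch, lamp_switch, turntable_switch, air_switch from where it was at the start of the episode above 0.02 m).
It fails at once if a bystander is shifted or lifted by more than 20 mm or knocked over (distance of any of beaker, tall_jar, small_jar, brush, tile, sieve from where it was at the start of the episode above 0.02 m or angle between any of beaker, tall_jar, small_jar, brush, tile, sieve's own z axis and vertical above 0.4 rad).
It also fails if it takes over 48 s, if anything falls off the work surface, if the arm or the gripper's body presses on something with over 40 N, if the wrist force passes 120 N, or if a joint passes its speed limit or range.

## Robot

A 6-joint arm with a two-finger parallel gripper is mounted at the origin on a cart in front of the work surface, level with it; the furniture and walls round the work are solid. World frame = base frame: x ahead of the robot, y to its left, z up, the work surface at z = 0. Lengths are in m, angles in rad, forces in N, time in s.
With the tool pointing down it reaches from about 0.2 to 0.875 m from the base axis. Payload 3.4 kg.
Tool frame: the origin (TCP) lies between the finger pads; the fingertips stand 25 mm ahead of it and the grasp point (between the pads) lies 6 mm ahead of it (r.nose_length is the z of the fingertips in the tool frame, in m); z points along the fingers, y is the line along which they close (so a half turn about z gives the same grasp; the last joint's range is limited). The gripper opens to 94 mm and grips with 3 to 60 N. Pads are 16 mm wide; open, the fingers measure 119 mm over their backs; the gripper's body (75 mm by 177 mm) begins 78 mm behind the grasp point.
Start: joints at [1.046, 0.276, 1.505, -0, 1.361, -0.121], TCP at [0.226, 0.529, 0.23] pointing down, gripper open.
Joint ranges: [-2.89, 2.89], [-0.75, 2.08], [0.22, 2.7], [-1.18, 4.32], [0.11, 2.71], [-2.7, 2.7]. Speed limits (rad/s): [2.57, 2.57, 3.14, 3.14, 3.14, 3.14].

## Interface

Orientations are given as a unit quaternion [w, x, y, z].
In Python, from plant import r, gripper_to, inverse_kinematics, vision, models, telemetry gives the robot as it stands. Calls block until the motion is done:
- r.move_to(position, orientation): joint-space move of the TCP to a pose.
- r.move_l(position, rot=None, vel=0.15, guard=None): straight line of the TCP; rot=None keeps the orientation; vel is the mean speed in m/s. With guard (N) it stops when the force on the tool has changed by that much, and returns True; else False.
- r.movej(angles): joint-space move.
- gripper_to(opening, f_grip=None): finger opening in m; f_grip is the grip in N (None keeps the last); returns when the fingers have stopped.
- r.hold(seconds).
- inverse_kinematics(position, orientation): joint angles nearest the present ones, or None.
- vision.snapshot(name): name is "side" or "top"; returns the picture (420x560x3 uint8, red, green, blue); there is no depth.
- vision.get_calibration(name): a dict with "fx", "fy", "cx", "cy" (pixels), "position" and "orientation" of the camera in the world. Camera axes: x right, y down, z forward; pixel columns grow to the right and rows downward; lengths in m; the calibration is good to about 2 mm. A picture is of the moment at which its call begins. get_calibration takes no time and is no camera call.
A pose or a line that the arm cannot do raises r.PlanningError and nothing moves.
- r.sign_off(): hands the job in; it is judged then, once.
Trained networks look in the newest picture that a camera, given by its name, has taken for a name from the list of things; names that differ only in an ending like _2 or _b are one class to them, and where a whole thing is asked for, a point or a joint stands for the part that bears it (a point fixed in the world has none). Each returns a list of dicts, best first, with "score" (0 to 1); they miss things now and then, are a little off and sometimes report something else, mostly with a low value. They report only what shows in the picture. A call takes as long as a camera call. They do not tell look-alikes from the thing itself.
- models.boxes_of(thing, camera): "at" ([x, y, z] in m, in world coordinates, good to about 4 mm: the middle of the surface that is visible of it).
- models.regions_of(thing, camera): "pixels" (420x560 bool, what is visible of it).
- models.mark_of(thing, camera): "at" ([x, y, z] in m, in world coordinates, good to about 4 mm: a listed point, or the origin of a listed thing).
Readings, each from a call of its own:
- telemetry.current_t(): time.
- telemetry.current_joints(): joint angles.
- telemetry.current_dq(): joint speeds.
- telemetry.current_joint_efforts(): joint torques, N m.
- telemetry.current_ee_pos(): TCP position.
- telemetry.current_tool_rot(): TCP orientation.
- telemetry.current_wrist_force(): force on the tool from outside, world axes, zero at the start.
- telemetry.current_torque(): the same for the moment, N m.
- telemetry.current_opening(): finger opening in m.
- telemetry.current_finger_force(): force on a finger pad.
Only numpy, scipy, OpenCV 4.12 (cv2) and the standard library are available. Lean on these libraries where they do the work, as an engineer would, in place of code of your own. Each camera call takes 0.05 s, during which the arm holds its last target. There are 200 camera calls.

## Working session

There is one attempt and no reset: what is moved stays moved. The work goes in short steps, each a Python script; the robot and the scene stay as the last script left them, time stands still between calls to the robot, and variables do not carry over. Pictures are saved under pics/ and viewed, at most 10 in all, crops included, and the job is handed in when it is done.

```bash
mkdir -p pics; python3 - <<'E'
from plant import r, vision, models, telemetry
import cv2, numpy as np
for c in ("top","side"):
    im=vision.snapshot(c); cv2.imwrite(f"pics/{c}0.png",im[:,:,::-1])
    k=vision.get_calibration(c); print(c,{a:np.round(b,3) for a,b in k.items()})
    K=np.array([[k['fx'],0,k['cx']],[0,k['fy'],k['cy']],[0,0,1]])
    from scipy.spatial.transform import Rotation as R
    q=k['orientation'];Rm=R.from_quat([q[1],q[2],q[3],q[0]]).as_matrix()
    for n in ("fan_top","lamp_top","turntable_top","air_top"):
        for d in models.mark_of(n,c):
            p=K@(Rm.T@(np.array(d['at'])-k['position'])); print(c,n,round(d['score'],2),np.round(d['at'],3),np.round(p[:2]/p[2]))
print(telemetry.current_t(), r.nose_length, telemetry.current_tool_rot(), telemetry.current_opening())
E
```

```text
top {'fx': np.float64(522.327), 'fy': np.float64(522.327), 'cx': np.float64(284.021), 'cy': np.float64(202.523), 'position': array([ 0.345, -0.04 ,  1.527]), 'orientation': array([ 0.037, -0.696,  0.716, -0.03 ])}
top fan_top 0.64 [ 0.577 -0.487 -0.001] [439. 168.]
top fan_top 0.6 [0.451 0.228 0.06 ] [194. 216.]
top lamp_top 0.5 [ 0.505 -0.165  0.066] [333. 193.]
top lamp_top 0.47 [ 0.281 -0.264  0.063] [371. 272.]
top lamp_top 0.33 [ 0.453  0.227 -0.004] [198. 217.]
top turntable_top 0.44 [0.547 0.386 0.057] [138. 184.]
top air_top 0.43 [0.541 0.028 0.065] [264. 182.]
side {'fx': np.float64(512.315), 'fy': np.float64(512.315), 'cx': np.float64(283.38), 'cy': np.float64(211.176), 'position': array([ 0.349, -1.17 ,  1.143]), 'orientation': array([-0.405,  0.911, -0.068,  0.02 ])}
side fan_top 0.4 [0.45  0.226 0.061] [261. 173.]
side lamp_top 0.58 [ 0.508 -0.166  0.066] [295. 252.]
side lamp_top 0.52 [ 0.28  -0.265  0.059] [218. 290.]
side turntable_top 0.54 [ 0.574 -0.359 -0.004] [331. 318.]
side turntable_top 0.46 [0.544 0.389 0.062] [282. 143.]
side air_top 0.53 [0.544 0.024 0.061] [297. 208.]
0.5 0.025 [ 2.68849288e-06  2.00542740e-01  9.79684954e-01 -2.27095125e-05] 0.0941680023251812
```

View pics/top0.png

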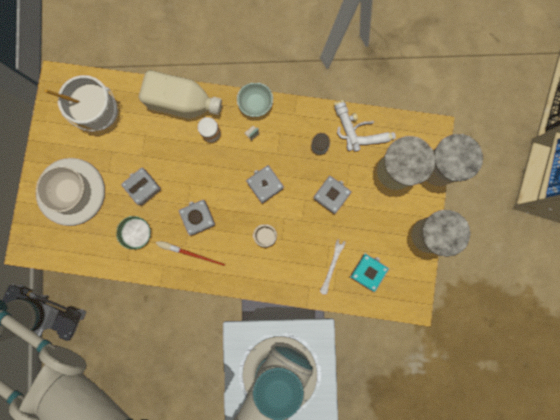

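View pics/side0.png

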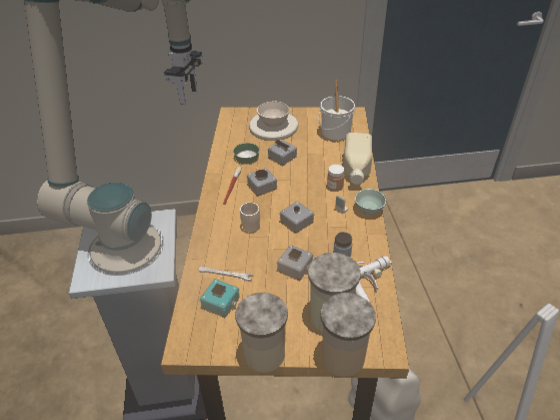

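The top view shows these candidates: wide round cap at (196,217), small round at (264,183), grey square at (333,194), bar at (140,186), and the turquoise look-alike at (371,272). I'll leave the turquoise one alone. The network's fan hit at z≈0 (439,168) is a tub, so I'm rejecting it. Next is one close crop, with the caps measured by segmentation.

```bash
cat > m.py <<'E'
import cv2, numpy as np
from scipy.spatial.transform import Rotation as R
from plant import vision
def ray(c,uv,z):
    k=vision.get_calibration(c);q=k['orientation']
    d=R.from_quat([q[1],q[2],q[3],q[0]]).apply([(uv[0]-k['cx'])/k['fx'],(uv[1]-k['cy'])/k['fy'],1])
    p=np.array(k['position']);return p+d*(z-p[2])/d[2]
def cap(c,im,uv,z=.062):
    """dark blob nearest uv: world centre, size and axis direction"""
    u,v=uv;h=17;g=im[v-h:v+h,u-h:u+h].max(2)
    n,l,s,ce=cv2.connectedComponentsWithStats((g<75).astype(np.uint8))
    i=1+np.argmin(np.hypot(*(ce[1:]-h).T)+50*(s[1:,4]<8))
    pts=np.array([ray(c,(x+u-h,y+v-h),z)[:2] for y,x in np.argwhere(l==i)])
    (_,wh,a)=cv2.minAreaRect((pts*1e3).astype(np.float32))
    return ray(c,ce[i]+[u-h,v-h],z),s[i,4],np.round(wh),a
E
python3 - <<'E'
from m import *
T={"fan":((196,217),(261,173)),"lamp":((333,194),(295,252)),"bar":((140,186),(282,144)),"air":((264,183),(297,208))}
rows=[]
for j,c in enumerate(("top","side")):
    im=cv2.imread(f"pics/{c}0.png"); row=[]
    for n,uv in T.items():
        u,v=uv[j]
        row.append(cv2.resize(im[v-24:v+24,u-24:u+24],(200,200),interpolation=cv2.INTER_CUBIC))
        try: p,a,wh,an=cap(c,im,(u,v)); print(c,n,np.round(p,4),a,wh,round(an))
        except Exception as e: print(c,n,e)
    rows.append(np.hstack(row))
cv2.imwrite("pics/crop.png",np.vstack(rows))
E
```

```text
top fan [0.4403 0.2104 0.062 ] 1 [0. 0.] 0
top lamp attempt to get argmin of an empty sequence
top bar [0.5495 0.3811 0.062 ] 7 [6. 9.] 26
top air attempt to get argmin of an empty sequence
side fan attempt to get argmin of an empty sequence
side lamp attempt to get argmin of an empty sequence
side bar [0.551  0.3695 0.062 ] 1 [0. 0.] 0
side air attempt to get argmin of an empty sequence
```

View pics/crop.png

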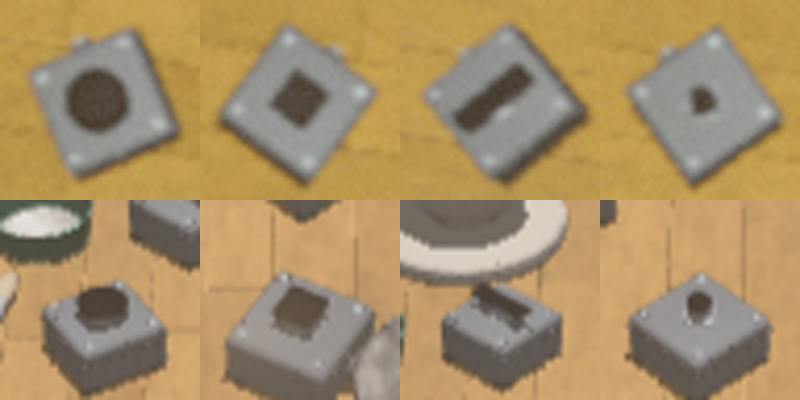

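The crop confirms the choice: wide round, grey square, bar and small round. Column 2 is grey, not turquoise. Next I refine the cap centres with Otsu inside each box top, then push the fan.

```bash
cat >> m.py <<'E'
from plant import r, gripper_to, telemetry, inverse_kinematics, models
Q=[0,0.20054,0.97968,0]
def centre(im,uv,h=8,z=.062):
    u,v=uv;g=im[v-h:v+h+1,u-h:u+h+1].max(2)
    _,b=cv2.threshold(g,0,1,cv2.THRESH_BINARY_INV|cv2.THRESH_OTSU)
    n,l,s,ce=cv2.connectedComponentsWithStats(b);i=1+np.argmax(s[1:,4])
    pts=np.array([ray("top",(x+u-h,y+v-h),z)[:2] for y,x in np.argwhere(l==i)])
    return ray("top",ce[i]+[u-h,v-h],z),s[i,4],np.round(cv2.minAreaRect((pts*1e3).astype(np.float32))[1])
def push(xy):
    r.move_to([*xy,.15],Q); r.move_l([*xy,.093],vel=.1); r.hold(.2)
    f0=telemetry.current_wrist_force()[2]
    hit=r.move_l([*xy,.0755],vel=.012,guard=10)
    p=telemetry.current_ee_pos();print("hit",hit,"tip",np.round(np.array(p)-[0,0,.025],4),"dF",round(telemetry.current_wrist_force()[2]-f0,1))
    r.hold(.15); r.move_l([*xy,.15],vel=.12); print("t",telemetry.current_t())
E
python3 - <<'E'
from m import *
im=cv2.imread("pics/top0.png")
for n,uv in {"fan":(196,217),"lamp":(333,194),"bar":(140,186),"air":(264,183)}.items():
    p,a,s=centre(im,uv); print(n,np.round(p,4),a,s, inverse_kinematics([*p[:2],.075],Q) is not None)
E
```

```text
fan [0.4497 0.2249 0.062 ] 185 [42. 40.] True
lamp [ 0.5049 -0.1644  0.062 ] 116 [29. 31.] True
bar [0.5453 0.3834 0.062 ] 117 [19. 56.] True
air [0.5407 0.0273 0.062 ] 33 [14. 17.] True
```

The measured sizes match the descriptions (44 mm, 30 mm, 16x60 mm) and the positions agree with the networks to about 4 mm. Now the fan.

```bash
python3 - <<'E'
from m import *
gripper_to(0.0,5); print(telemetry.current_opening())
push((.450,.226))
E
```

```text
0.0003623486981324713
hit True tip [0.45   0.226  0.0515] dF 3.0
t 6.4917
```

The guard tripped with the tip at 51.5 mm, which is the fan cap's fully-in height. On to the lamp.

```bash
python3 - <<'E'
from m import *
push((.506,-.165))
E
```

```text
hit True tip [ 0.506  -0.165   0.0515] dF 4.6
t 11.1
```

The lamp is in at the same height. Now the bar, then retreat and check.

```bash
python3 - <<'E'
from m import *
push((.546,.385))
r.move_to([.226,.529,.23],Q)
a=cv2.imread("pics/top0.png")
for c in ("top","side"):
    b=vision.snapshot(c)[:,:,::-1].copy(); 
    if c=="top": top=b
    for n in ("fan_top","lamp_top","turntable_top","air_top"):
        print(c,n,[np.round(d['at'],3).tolist() for d in models.mark_of(n,c)])
for n,uv,z in (("fan",(196,217),.052),("lamp",(333,194),.052),("bar",(140,186),.052),("air",(264,183),.062)):
    print(n,np.round(centre(top,uv,z=z)[0],4))
cv2.imwrite("pics/after.png",np.hstack([top[60:300,20:420],b[100:340,170:570]]))
E
```

```text
hit True tip [0.546  0.385  0.0517] dF 3.4
t 16.3
top fan_top [[0.448, 0.229, 0.052]]
top lamp_top [[0.282, -0.266, 0.064], [0.507, -0.169, 0.052]]
top turntable_top [[0.546, 0.388, 0.048]]
top air_top []
side fan_top [[0.448, 0.231, 0.05]]
side lamp_top [[0.28, -0.264, 0.06], [0.504, -0.164, 0.052]]
side turntable_top [[0.547, 0.39, 0.055]]
side air_top [[0.541, 0.025, 0.063]]
fan [0.4504 0.2255 0.052 ]
lamp [ 0.5053 -0.1645  0.052 ]
bar [0.5459 0.385  0.052 ]
air [0.5407 0.0273 0.062 ]
```

View pics/after.png

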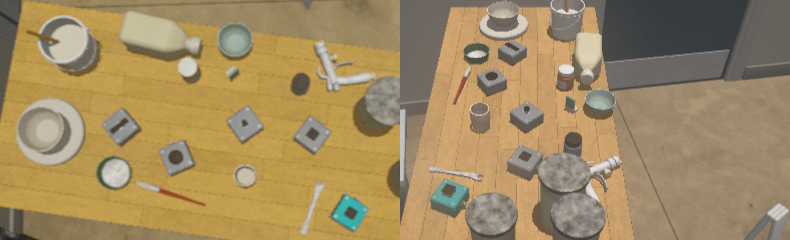

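The picture shows the fan, lamp and bar caps flush (crop pixels (176,157), (312,133), (121,124)) and the small round cap still standing out at (244,124). Nothing has moved.

```bash
python3 -c "
from plant import r
print(r.sign_off())"
```

```text
the job is handed in; nothing more can be done
None
```

I pushed the fan, lamp and turntable buttons fully in, in that order, left the compressor button out and nothing visibly moved, and handed the job in at about 18 s of the 48 s; no verdict came back.

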